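Stand the fallen sample bottles up in their lane

ROBOT

A 6-joint arm with a two-finger parallel gripper is mounted at the origin on the work surface. World frame = base frame: x ahead of the robot, y to its left, z up, the work surface at z = 0. Lengths are in mm, angles in rad, forces in N, time in s.
With the tool pointing down it reaches from about 300 to 775 mm from the base axis. Payload 14.6 kg.
Tool frame: the origin (TCP) lies on the centre line of the jaws, within the pads' length; the fingertips stand 19 mm ahead of it and the grasp point (between the pads) is the TCP (bot.tip_reach is the distance from the TCP to the fingertips, in mm); z points along the fingers, y is the line along which they close (so a half turn about z gives the same grasp; the last joint's range is limited). The gripper opens to 85 mm and grips with 20 to 120 N. Pads are 22 mm wide; open, the fingers measure 114 mm over their backs; the gripper's body (76 mm by 85 mm) begins 54 mm behind the grasp point. The pads swing forward as they close: fully open they stand 13 mm farther back than shut.
Start: joints at [1.054, 0.3, 1.521, -0, 1.321, -0.067], TCP at [239.128, 495.285, 250.281] pointing down, gripper open.
Joint ranges: [-3.03, 3.03], [-0.79, 2.21], [0.23, 2.52], [-1.04, 4.18], [0, 3.07], [-2.55, 2.55]. Speed limits (rad/s): [2.22, 2.22, 2.57, 3.14, 3.14, 3.14].

INTERFACE

Orientations are given as a unit quaternion [w, x, y, z].
In Python, from rig import bot gives the robot as it stands. Calls block until the motion is done:
- bot.move_to(position, orientation): joint-space move of the TCP to a pose.
- bot.servo_line(position, attitude=None, speed=150, until_force=None): straight line of the TCP; attitude=None keeps the orientation; speed is the mean speed in mm/s. With until_force (N) it stops when the force on the tool has changed by that much, and returns True; else False.
- bot.move_joints(angles): joint-space move.
- bot.move_gripper(opening, grip_force=None): finger opening in mm; grip_force is the grip in N (None keeps the last); returns when the fingers have stopped.
- bot.dwell(seconds).
- bot.ik(position, orientation): joint angles nearest the present ones, or None.
- bot.read_state(): the state.
- bot.read_camera(name): name is "scene" or "top" or "wrist"; returns a dict with "image" (480x640x3 uint8, blue, green, red), "depth" (480x640 float32, mm along the optical axis (not along the pixel's ray), 0 where there is no reading), "fovy" (degrees; the focal length in pixels is half the picture's height over the tangent of half this angle, whatever the lens; pixels are square), "cx", "cy" (the principal point, pixels), "eye" and "attitude" of the camera in the world; the wrist camera has in their place "mount" (4x4, takes a point from camera to tool coordinates, whose origin is the TCP and whose axes are the flange's). Camera axes: x right, y down, z forward; pixel columns grow to the right and rows downward; lengths in mm; the calibration is good to about 2 mm. A picture is of the moment at which its call begins: read the wrist's pose just before it.
A pose or a line that the arm cannot do raises bot.MotionError and nothing moves.
- bot.finish_job(): hands the job in; it is judged then, once.
The state is a dict: "clock": time; "joint_positions": joint angles; "qvel": joint speeds; "effort": joint torques, N m; "ee_pos": TCP position; "tool_rot": TCP orientation; "ft_force": force on the tool from outside, world axes, zero at the start; "moment": the same for the moment, N m; "grip_width": finger opening in mm; "grip_force": force on a finger pad.
Only numpy, scipy, OpenCV 4.12 (cv2) and the standard library are available. Lean on these libraries where they do the work, as an engineer would, in place of code of your own. Each camera call takes 0.05 s, during which the arm holds its last target. There are 200 camera calls.

TASK

Two sample bottles have toppled over in the low grey lane on the lab bench, their caps pointing towards the jar in the middle. Stand both upright again, cap up and flat on the lane's floor between its rails, each in the gap where it fell (between the jar and the neighbour at that end of the lane). They are glass: set each down gently, letting go only once it rests on the floor, without dropping it or pressing it down hard. Do not shift or knock the neighbours in the lane or the things beside it.

Things in the scene. Friction and masses are not known exactly. Their poses are not given: they have to be found in the camera images.
- lane: fixed grey plastic channel tray, 560 mm long along its own y axis, 54 mm wide outside; floor 3 mm thick, 46 mm wide between two low rails (4 mm thick) that rise 4 mm above the floor. Origin: centre of its underside, on the bench; z up. Its +y end is the left end, -y the right end.
- lane_floor (a point): centre of the top face of the lane's floor (3 mm above the bench), axes as the lane's.
- bottle_left: round sample bottle, amber glass with a tall white cap of the same diameter: 36 mm diameter, 96 mm long in all (cap: the last 32 mm), about 90 g. Origin: centre of its base (the glass end); its z axis points from base to cap. It starts lying in the left half (+y) of the lane, cap towards the lane's middle.
- bottle_right: round sample bottle, amber glass with a tall white cap of the same diameter: 36 mm diameter, 96 mm long in all (cap: the last 32 mm), about 90 g. Origin: centre of its base (the glass end); its z axis points from base to cap. It starts lying in the right half (-y) of the lane, cap towards the lane's middle.
- lane_jar: low white jar with a grey lid standing in the middle of the lane, 42 mm diameter, 36 mm high. Origin: centre of its base. Leave it where it is.
- standing_bottle: bottle of the same kind as the fallen ones (36 mm diameter, 96 mm high), standing near one end of the lane (either end). Origin: centre of its base. Leave it where it is.
- carton: upright white carton with a red top band, 38 x 38 x 100 mm high, standing near the other end of the lane. Origin: centre of its base. Leave it where it is.
- carton_block: large white carton with a red band, 75 (its x) x 130 (its y) x 70 mm high, on the bench beyond the lane. Origin: centre of its base. Leave it alone.
- cup: open green cup, 64 mm across the rim, 65 mm high, on the bench on the robot's side of the lane. Origin: centre of its base. Leave it alone.
- spare_jar: low white jar with a grey lid, 42 mm diameter, 36 mm high, on the bench on the robot's side of the lane. Origin: centre of its base. Leave it alone.
Not all that is in view belongs to the job. Leave any green look-alike of the bottle_left alone.

How it is judged (in metres and radians):
At the end, for the whole second after the job is handed in: Both fallen bottles stand cap up (0.08 rad), at rest, base on the lane floor (4 mm) and on its centre line (8 mm), each in its own half, 35 to 215 mm from the middle; jar, standing bottle and carton still upright (0.1 rad) within 15 mm of their places (angle between each of bottle_left, bottle_right's own z axis and vertical below 0.08 rad and x of bottle_left in the frame of lane_floor between -0.008 and 0.008 m and y of bottle_left in the frame of lane_floor between 0.035 and 0.215 m and z of bottle_left in the frame of lane_floor between -0.004 and 0.004 m and linear speed of each of bottle_left, bottle_right below 0.01 m/s and x of bottle_right in the frame of lane_floor between -0.008 and 0.008 m and y of bottle_right in the frame of lane_floor between -0.215 and -0.035 m and z of bottle_right in the frame of lane_floor between -0.004 and 0.004 m and angle between each of standing_bottle, carton, lane_jar's own z axis and vertical below 0.1 rad and distance of each of standing_bottle, carton, lane_jar from where it was at the start of the episode below 0.015 m); the robot touches nothing.
It fails at once if the left fallen bottle is dropped: let go while upright with its base more than 4 mm above the lane floor (10 mm if still leaning) (contact force between the fingers and bottle_left below 0.02 N and ((angle between bottle_left's own z axis and vertical below 0.15 rad and z of bottle_left in the frame of lane_floor above 0.004 m) or (angle between bottle_left's own z axis and vertical below 0.5 rad and z of bottle_left in the frame of lane_floor above 0.01 m))).
It fails at once if the right fallen bottle is dropped: let go while upright with its base more than 4 mm above the lane floor (10 mm if still leaning) (contact force between the fingers and bottle_right below 0.02 N and ((angle between bottle_right's own z axis and vertical below 0.15 rad and z of bottle_right in the frame of lane_floor above 0.004 m) or (angle between bottle_right's own z axis and vertical below 0.5 rad and z of bottle_right in the frame of lane_floor above 0.01 m))).
It fails at once if the standing bottle, carton or jar in the lane is knocked (moved over 15 mm or tilted over 0.3 rad) (distance of any of standing_bottle, carton, lane_jar from where it was at the start of the episode above 0.015 m or angle between any of standing_bottle, carton, lane_jar's own z axis and vertical above 0.3 rad).
It fails at once if the carton block, cup or spare jar beside the lane is disturbed (moved over 15 mm or tilted over 0.3 rad) (distance of any of carton_block, cup, spare_jar from where it was at the start of the episode above 0.015 m or angle between any of carton_block, cup, spare_jar's own z axis and vertical above 0.3 rad).
It fails at once if a fallen bottle is pressed on the lane with over 30 N (contact force between any of bottle_left, bottle_right and lane above 30 N).
It also fails if it takes over 56 s, if anything falls off the work surface, if the arm or the gripper's body presses on something with over 40 N, if the wrist force passes 120 N, or if a joint passes its speed limit or range.

## Working session

There is one attempt and no reset: what is moved stays moved. The work goes in short steps, each a Python script; the robot and the scene stay as the last script left them, time stands still between calls to the robot, and variables do not carry over. Pictures are saved under pics/ and viewed, at most 10 in all, crops included, and the job is handed in when it is done.

```bash
mkdir -p pics; ls; cat > h.py <<'E'
import numpy as np, cv2
from rig import bot
from scipy.spatial.transform import Rotation as R
def quat(q): return R.from_quat([q[1],q[2],q[3],q[0]])
def cloud(c, T=None):
    """world xyz per pixel (480,640,3), nan where no depth"""
    f=240/np.tan(np.radians(c["fovy"])/2); d=c["depth"].astype(float); d[d==0]=np.nan
    v,u=np.mgrid[:480,:640]
    P=np.stack([(u-c["cx"])/f*d,(v-c["cy"])/f*d,d],-1)
    if T is None:
        a=np.array(c["attitude"]); Rm=quat(a).as_matrix() if a.size==4 else a; t=np.array(c["eye"])
    else: Rm,t=T[:3,:3],T[:3,3]
    return P@Rm.T+t
E
python3 - <<'E'
from h import *
import pickle
for n in("top","scene"):
    c=bot.read_camera(n); cv2.imwrite(f"pics/{n}0.png",c["image"]); pickle.dump(c,open(n+".pkl","wb"))
    print(n,c["fovy"],c["cx"],c["cy"],c["eye"],c["attitude"],(c["depth"]==0).mean())
print(bot.read_state())
E
```

```text
pics
top 46.34581709319102 321.7804662179371 238.44737882871235 [ 396.11846498    6.8066614  1126.54710787] [-0.06834669  0.70925491 -0.69999735  0.04785297] 0.003994140625
scene 50.06082547250467 315.559134489553 241.07104302321295 [963.63622625 162.84434153 810.54290363] [-0.14554121  0.57493704  0.77804428 -0.20715275] 0.003938802083333333
{'clock': 0.1, 'joint_positions': array([ 1.05440860e+00,  3.00380674e-01,  1.52154411e+00, -3.30322609e-05,
        1.32067552e+00, -6.66083580e-02]), 'qvel': array([-0.00113808, -0.00074211, -0.00233607, -0.00226513, -0.0012067 ,
        0.00032453]), 'effort': array([ 1.00031117e-03, -5.44373524e+01, -3.62370479e+01,  2.42518752e-05,
        3.06332149e-03, -6.79192595e-07]), 'ee_pos': array([239.03860537, 495.1223484 , 249.78654178]), 'tool_rot': array([-1.29468018e-04,  2.22994803e-01,  9.74819503e-01, -4.87169822e-04]), 'ft_force': array([ 0.70793419, -0.00908014, -0.82320474]), 'moment': array([ 0.01565759, -0.03723249,  0.04444521]), 'grip_force': 0.0, 'grip_width': 85.63886638582477}
```

View pics/top0.png

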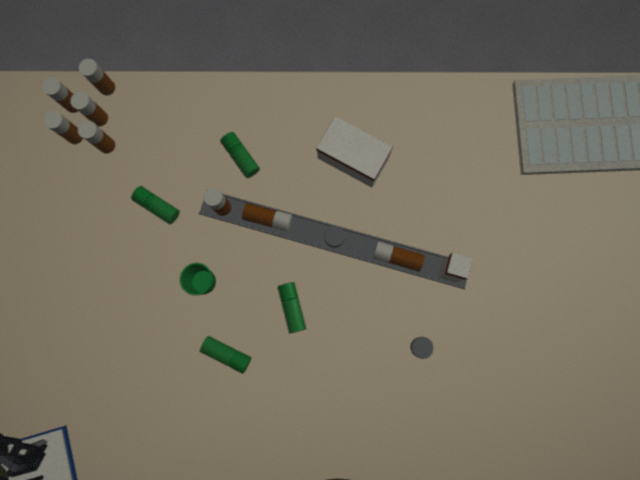

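View pics/scene0.png

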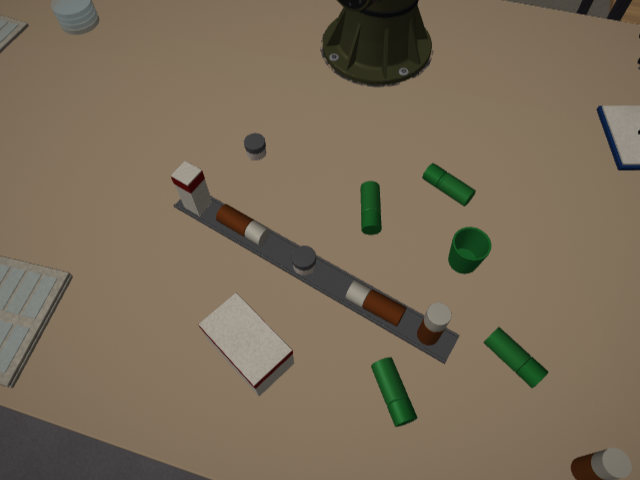

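The lane runs from (203,203) to (467,283) in the top view. There are two amber bottles with white caps lying in it: left at (243..292, 207..228) and right at (376..424, 245..268). The jar is at (333,236), the standing bottle at (217,202) and the carton at (458,266). The other look-alikes are the green cylinders at (240,155), (155,205), (292,308) and (226,355), and the upright amber bottles at about (85,105), which are off the lane. Only the two in the lane fit the description.

```bash
python3 - <<'E'
from h import *
import pickle
print("tip",bot.tip_reach)
cs={n:pickle.load(open(n+".pkl","rb")) for n in("top","scene")}
fr=None
for n,c in cs.items():
    X=cloud(c); im=c["image"].astype(int); b,g,r=im[...,0],im[...,1],im[...,2]
    hsv=cv2.cvtColor(c["image"],cv2.COLOR_BGR2HSV)
    # lane = grey, low
    m=(hsv[...,1]<70)&(hsv[...,2]<130)&(abs(X[...,2]-4)<8)&(X[...,0]>250)&(X[...,0]<800)&(abs(X[...,1]-0)<330)
    k,l,s,_=cv2.connectedComponentsWithStats(cv2.morphologyEx(m.astype(np.uint8),cv2.MORPH_CLOSE,np.ones((25,25))))
    i=1+np.argmax(s[1:,4]); P=X[m&(l==i)]
    rect=cv2.minAreaRect(P[:,:2].astype(np.float32)); box=cv2.boxPoints(rect)
    e=[box[1]-box[0],box[2]-box[1]]; u=max(e,key=np.linalg.norm); u=u/np.linalg.norm(u); u=u if u[1]>0 else -u
    ctr=np.array(rect[0]); w=np.array([u[1],-u[0]])
    print(n,"lane",ctr.round(1),np.array(rect[1]).round(1),"ydir",u.round(4),"z med",np.median(P[:,2]).round(1), "bench z",np.nanmedian(X[...,2]).round(1))
    if fr is None: fr=(ctr,u,w)
    L=np.stack([(X[...,:2]-fr[0])@fr[2],(X[...,:2]-fr[0])@fr[1],X[...,2]],-1)
    inl=(abs(L[...,0])<27)&(abs(L[...,1])<290)&(L[...,2]>13)
    k,l,s,_=cv2.connectedComponentsWithStats(inl.astype(np.uint8))
    for i in range(1,k):
        if s[i,4]<60: continue
        Q=L[l==i]; q=np.percentile(Q,[2,50,98],axis=0).round(1); print(s[i],"x",q[:,0],"y",q[:,1],"z",q[:,2])
        if q[1,1] and q[2,2]<50:
            # bottle side/top direction
            mm=(l==i); amb=mm&(hsv[...,1]>120); wh=mm&(hsv[...,1]<60)
            if amb.sum()>50: print("  amber y",np.percentile(L[amb],[2,98],axis=0)[:,1].round(1),"cap y",np.percentile(L[wh],[2,98],axis=0)[:,1].round(1), "slope", np.polyfit(Q[Q[:,2]>30][:,1],Q[Q[:,2]>30][:,0],1).round(3))
    top=L[...,2]; 
    nb=(L[...,2]>13)&(abs(L[...,0])<200)&(abs(L[...,1])<300)&~inl
    k,l,s,_=cv2.connectedComponentsWithStats(nb.astype(np.uint8))
    for i in range(1,k):
        if s[i,4]>80: q=np.percentile(L[l==i],[2,98],axis=0).round(0); print("   other x",q[:,0],"y",q[:,1],"z",q[:,2])
c=cs["top"]["image"][180:300,190:480]; cv2.imwrite("pics/crop.png",cv2.resize(cv2.convertScaleAbs(c,alpha=1.7),None,fx=2.7,fy=2.7))
E
```

```text
tip 19.0
top lane [421.7  -0. ] [343.3 659.9] ydir [-1.e-04  1.e+00] z med -0.1 bench z -0.4
[281 304  25  28 511] x [-23.8   1.   26. ] y [ 72.4  92.7 113.9] z [20.9 32.9 38.9]
  amber y [ 74.  109.7] cap y [ 83.5 117.6] slope [  0.792 -73.092]
   other x [175. 200.] y [106. 196.] z [19. 41.]
   other x [141. 178.] y [-2. 34.] z [25. 43.]
   other x [ 99. 146.] y [-156.  -65.] z [22. 41.]
   other x [ 76. 118.] y [-232. -191.] z [ 19. 106.]
   other x [ 41. 100.] y [249. 300.] z [16. 68.]
   other x [28. 67.] y [ 87. 125.] z [21. 38.]
   other x [-101.  -43.] y [180. 268.] z [20. 39.]
   other x [-71. -33.] y [-172. -134.] z [27. 40.]
scene lane [615.8   8. ] [567.3 180.1] ydir [0.2385 0.9711] z med 3.8 bench z 0.5
[361 181  20  30 435] x [-22.5   3.3  26. ] y [ 71.5  90.8 111.1] z [22.4 33.5 37.7]Traceback (most recent call last):
  File "<stdin>", line 27, in <module>
    return _quantile_unchecked(
        a, q, axis, out, overwrite_input, method, keepdims, weights)
    return _ureduce(a,
                    func=_quantile_ureduce_func,
    ...<5 lines>...
                    overwrite_input=overwrite_input,
                    method=method)
    r = func(a, **kwargs)
    result = _quantile(arr,
                       quantiles=q,
    ...<2 lines>...
                       out=out,
                       weights=wgt)
    slices_having_nans = np.isnan(arr[-1, ...])
                                  ~~~^^^^^^^^^
IndexError: index -1 is out of bounds for axis 0 with size 0
```

```bash
cat > m.py <<'E'
from h import *
import pickle
cs={n:pickle.load(open(n+".pkl","rb")) for n in("top","scene")}
c=cs["top"];X=cloud(c)
def xy(u,v): return np.nanmedian(X[v-2:v+3,u-2:u+3].reshape(-1,3),0)
a,b=xy(230,215),xy(438,262); print(a,b)  # rough lane points
for n in cs:
    c=cs[n];X=cloud(c); hsv=cv2.cvtColor(c["image"],cv2.COLOR_BGR2HSV)
    if n=="top":
        u=(a-b)[:2]; u/=np.linalg.norm(u); fr=[(a+b)[:2]/2,u,np.array([u[1],-u[0]])]
    for it in range(4):
        L=np.stack([(X[...,:2]-fr[0])@fr[2],(X[...,:2]-fr[0])@fr[1],X[...,2]],-1)
        if it==0: print(n,"sat lane/bench",np.median(hsv[...,1][(abs(L[...,0])<15)&(abs(L[...,1])<30)]),np.median(hsv[...,1][200:400]))
        m=(hsv[...,1]<60)&(L[...,2]<11)&(abs(L[...,0])<(50 if it==0 else 34))&(abs(L[...,1])<330)
        # row-wise edges along y -> centre line from bins
        P=L[m]; bins=np.arange(-280,281,10); C=[]
        for y in bins:
            q=P[abs(P[:,1]-y)<5]
            if len(q)>15:
                lo,hi=np.percentile(q[:,0],[2,98])
                if 46<hi-lo<62: C.append((y,(lo+hi)/2,hi-lo))
        C=np.array(C); s,o=np.polyfit(C[:,0],C[:,1],1)
        y0=np.percentile(P[:,1],[.3,99.7]); 
        ctr=fr[0]+fr[2]*o+fr[1]*y0.mean(); un=fr[1]+s*fr[2]; un/=np.linalg.norm(un)
        fr=[ctr,un,np.array([un[1],-un[0]])]
    print(n,"lane",ctr.round(1),un.round(4),"len",np.ptp(y0).round(0),"w",np.median(C[:,2]).round(1),len(C),"z",np.median(P[:,2]).round(1))
    if n=="top": pickle.dump(fr,open("fr.pkl","wb"))
    F=pickle.load(open("fr.pkl","rb")) 
    L=np.stack([(X[...,:2]-F[0])@F[2],(X[...,:2]-F[0])@F[1],X[...,2]],-1)
    al=(L[...,2]>13)&(abs(L[...,0])<260)&(abs(L[...,1])<330)
    k,l,st,_=cv2.connectedComponentsWithStats(al.astype(np.uint8))
    for i in range(1,k):
        if st[i,4]<100: continue
        mm=l==i;Q=L[mm]; q=np.percentile(Q,[1,99],axis=0).round(1); tp=np.median(Q[Q[:,2]>q[1,2]-6],0).round(1)
        print("  px",st[i,:4],"x",q[:,0],"y",q[:,1],"ztop",q[1,2],"topmed",tp)
        amb=mm&(hsv[...,1]>120)
        if abs(tp[0])<15 and q[1,2]<50 and amb.sum()>50:
            H=Q[Q[:,2]>33]; print("    BOTTLE amber y",np.percentile(L[amb],[1,99],axis=0)[:,1].round(1),"ridge",np.polyfit(H[:,1],H[:,0],1).round(3))
c=cs["top"]["image"][180:300,190:480]; cv2.imwrite("pics/crop.png",cv2.resize(cv2.convertScaleAbs(c,alpha=1.7),None,fx=2.7,fy=2.7))
E
python3 m.py
```

```text
[628.97003379 230.39194892   2.92624683] [ 537.31683293 -193.3909025     1.45134266]
top sat lane/bench 7.0 55.0
top lane [541.5  24.8] [0.2464 0.9692] len 656.0 w 58.8 21 z 0.4
  px [316 121  77  65] x [166.8 257.4] y [-59.5  75.5] ztop 74.0 topmed [215.1   6.8  70.2]
  px [220 132  40  46] x [119.1 196. ] y [190.2 277.4] ztop 38.9 topmed [157.  231.6  35. ]
  px [203 188  28  28] x [27.9 61.4] y [223. 257.] ztop 102.5 topmed [ 44.9 241.1  98.7]
  px [242 203  50  28] x [29.5 63.4] y [ 95.9 190.3] ztop 41.8 topmed [ 46.5 142.5  38.1]
  px [324 226  21  22] x [21.7 61. ] y [-18.1  20.6] ztop 43.2 topmed [41.9  0.7 39.5]
  px [373 241  52  31] x [19.3 54.3] y [-177.7  -83.6] ztop 41.5 topmed [  37.  -130.9   37.7]
  px [439 253  33  29] x [17.9 56.1] y [-255.1 -217.2] ztop 106.6 topmed [  36.5 -236.   102.8]
  px [179 263  36  33] x [-140.9  -81.1] y [204.3 265.2] ztop 68.0 topmed [-110.8  237.4   64.7]
  px [277 282  29  52] x [-159.6  -69.6] y [12.7 80. ] ztop 39.2 topmed [-116.3   46.    35.2]
  px [199 336  52  37] x [-257.4 -212.7] y [ 99.1 193.8] ztop 38.9 topmed [-234.9  146.8   35. ]
  px [410 337  23  22] x [-142.3 -103.9] y [-234.2 -195.5] ztop 40.6 topmed [-123.8 -215.9   36.3]
scene sat lane/bench 74.0 74.0m.py:22: RankWarning: Polyfit may be poorly conditioned
  C=np.array(C); s,o=np.polyfit(C[:,0],C[:,1],1)
m.py:22: RankWarning: Polyfit may be poorly conditioned
  C=np.array(C); s,o=np.polyfit(C[:,0],C[:,1],1)
Traceback (most recent call last):
  File "m.py", line 22, in <module>
    C=np.array(C); s,o=np.polyfit(C[:,0],C[:,1],1)
                                  ~^^^^^
IndexError: too many indices for array: array is 1-dimensional, but 2 were indexed
```

```bash
sed -i 's/hsv\[...,1\]<60)&(L\[...,2\]<11)/hsv[...,1]<32)\&(L[...,2]<11)/; s/(50 if it==0 else 34)/(60 if it==0 else 34)/; s/46<hi-lo<62/44<hi-lo<62/' m.py; python3 m.py
```

```text
[628.97003379 230.39194892   2.92624683] [ 537.31683293 -193.3909025     1.45134266]
top sat lane/bench 7.0 55.0
top lane [583.7  19.6] [0.2638 0.9646] len 554.0 w 51.7 48 z 3.5
  px [316 117  77  69] x [125.4 218.6] y [-61.5  72.9] ztop 74.0 topmed [173.7   5.9  70.2]
  px [220 132  40  46] x [ 73.3 149.2] y [186.5 274.5] ztop 38.9 topmed [110.7 228.2  35. ]
  px [203 188  28  28] x [-18.4  15. ] y [217.7 251.6] ztop 102.5 topmed [ -1.6 235.6  98.7]
  px [242 203  50  28] x [-15.4  19.1] y [ 90.6 185. ] ztop 41.8 topmed [  1.9 137.2  38.1]
    BOTTLE amber y [124.3 183.6] ridge [-0.022  4.583]
  px [166 206  13  19] x [-65.1 -30. ] y [315.7 329.7] ztop 37.1 topmed [-46.  324.8  34.6]
  px [324 226  21  22] x [-20.4  18.9] y [-23.5  15.3] ztop 43.2 topmed [-0.2 -4.6 39.5]
  px [373 241  52  31] x [-20.1  14.3] y [-183.2  -89.1] ztop 41.5 topmed [  -2.7 -136.4   37.7]
    BOTTLE amber y [-183.  -123.5] ridge [ 0.019 -0.053]
  px [439 253  33  29] x [-19.8  18.1] y [-260.7 -222.7] ztop 106.6 topmed [  -1.4 -241.6  102.8]
  px [179 263  36  33] x [-187.1 -127.4] y [196.2 257. ] ztop 68.
[... 863 characters left out ...]

  px [449 227  42  45] x [-182.4 -122.4] y [196.9 255.5] ztop 67.0 topmed [-154.7  225.6   64.6]
  px [292 246  24  28] x [-14.6  24.4] y [-22.8  16.1] ztop 42.3 topmed [ 5.  -3.7 39.2]
  px [345 280  62  47] x [-8.3 24.6] y [ 91.3 185.8] ztop 41.1 topmed [  7.8 138.6  37.9]
    BOTTLE amber y [122.8 185.8] ridge [-0.022 10.891]
  px [198 293  96 102] x [134.5 227.5] y [-59.7  75.4] ztop 73.4 topmed [180.4   8.4  70.5]
  px [418 303  34  41] x [-12.8  20.9] y [218.2 252.4] ztop 101.7 topmed [  3.8 235.1  99.3]
  px [484 328  18  22] x [-57.4 -24.9] y [316.2 329.7] ztop 38.4 topmed [-40.9 325.   34.4]
  px [371 358  46  69] x [ 81.2 155.9] y [187.6 274. ] ztop 38.3 topmed [118.3 232.7  35. ]
```

View pics/crop.png

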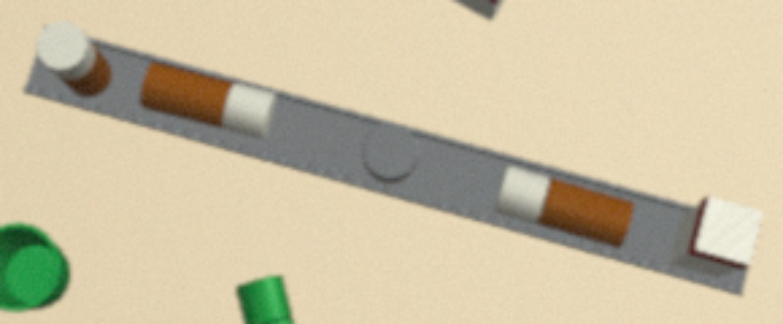

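The enlarged crop confirms it: the left bottle (amber 145–230, cap 230–272) and the right bottle (cap 502–545, amber 545–632) both lie in the lane, caps towards the jar at (390,155). The two cameras disagree by about 4 mm in x, so I'll refine with the wrist camera. First I'll check that the arm can reach the poses.

```bash
cat >> h.py <<'E'
C=np.array([585.9,19.2]); yh=np.array([.2633,.9647]); yh/=np.linalg.norm(yh); xh=np.array([yh[1],-yh[0]])
def W(x,y,z): return np.r_[C+x*xh+y*yh,z]
def att(s,a,f):
    """tool tilted by a from down: z = s*sin(a)*yh - cos(a)*z ; tool y = f*xh"""
    z=np.r_[s*np.sin(a)*yh,-np.cos(a)]; y=f*np.r_[xh,0]
    q=R.from_matrix(np.stack([np.cross(y,z),y,z],1)).as_quat(); return np.r_[q[3],q[:3]],z
def pose(s,G,a,f,t): q,z=att(s,a,f); return G-t*z,q
E
python3 - <<'E'
from h import *
c=bot.read_camera("wrist"); print(c["fovy"],np.round(c["mount"],2))
print("over", [bot.ik(*pose(1,W(0,0,330),0,f,0)) is not None for f in(1,-1)])
for s,y0,y1 in((1,112,78),(-1,-111,-85)):
  for f in (1,-1):
    for a0 in (25,35,45):
      out=[]
      for G,a in((W(0,y0,150),a0),(W(0,y0,21),a0),(W(0,y0,120),a0),(W(0,y1,120),a0-45),(W(0,y1,120),a0-90),(W(0,y1,78),a0-90)):
        j=bot.ik(*pose(s,G,np.radians(a),f,14.5)); out.append(None if j is None else np.round(j,2).tolist())
      print(s,f,a0,[o is not None for o in out],out[1],out[-1])
E
```

```text
61.50569710808082 [[   0.     -0.96   -0.28   71.52]
 [   1.      0.      0.      1.12]
 [  -0.     -0.28    0.96 -123.37]
 [   0.      0.      0.      1.  ]]
over [True, False]
1 1 25 [True, True, True, True, True, True] [-0.01, 0.68, 1.57, 0.57, 0.86, -0.12] [0.38, 1.03, 1.07, -0.85, 1.83, 0.78]
1 1 35 [True, True, True, True, True, True] [-0.07, 0.7, 1.61, 0.81, 0.89, -0.35] [0.36, 0.95, 1.13, -0.74, 1.71, 0.77]
1 1 45 [True, True, True, True, True, True] [-0.13, 0.73, 1.63, 1.02, 0.96, -0.55] [0.33, 0.87, 1.19, -0.63, 1.59, 0.75]
1 -1 25 [False, False, False, False, True, True] None [0.38, 1.03, 1.07, -0.85, 1.83, -2.37]
1 -1 35 [False, False, False, False, True, True] None [0.36, 0.95, 1.13, -0.74, 1.71, -2.37]
1 -1 45 [False, False, False, False, True, True] None [0.33, 0.87, 1.19, -0.63, 1.59, -2.39]
-1 1 25 [True, True, True, True, True, True] [-0.05, 0.67, 1.59, -0.5, 1.04, 0.51] [-0.56, 0.76, 1.61, 1.06, 1.45, -0.83]
-1 1 35 [True, True, True, True, True, True] [0.01, 0.72, 1.56, -0.65, 1.15, 0.64] [-0.52, 0.69, 1.63, 0.95, 1.33, -0.75]
-1 1 45 [True, True, True, True, True, True] [0.07, 0.79, 1.52, -0.78, 1.26, 0.74] [-0.48, 0.62, 1.64, 0.83, 1.22, -0.65]
-1 -1 25 [False, False, False, False, True, True] None [-0.56, 0.76, 1.61, 1.06, 1.45, 2.31]
-1 -1 35 [False, True, False, False, True, True] [0.01, 0.72, 1.56, -0.65, 1.15, -2.5] [-0.52, 0.69, 1.63, 0.95, 1.33, 2.39]
-1 -1 45 [False, True, True, False, False, True] [0.07, 0.79, 1.52, -0.78, 1.26, -2.4] [-0.48, 0.62, 1.64, 0.83, 1.22, 2.5]
```

```bash
cat > w.py <<'E'
from h import *
def look(y,z):
    st=bot.read_state(); c=bot.read_camera("wrist")
    T=np.eye(4); T[:3,:3]=quat(st["tool_rot"]).as_matrix(); T[:3,3]=st["ee_pos"]
    X=cloud(c,T@np.array(c["mount"])); hsv=cv2.cvtColor(c["image"],cv2.COLOR_BGR2HSV)
    L=np.stack([(X[...,:2]-C)@xh,(X[...,:2]-C)@yh,X[...,2]],-1)
    P=L[(hsv[...,1]<32)&(L[...,2]<11)&(abs(L[...,0])<38)&(abs(L[...,1])<290)]
    B=[]
    for b in range(-270,271,10):
        q=P[abs(P[:,1]-b)<5]
        if len(q)>30:
            lo,hi=np.percentile(q[:,0],[2,98])
            if 47<hi-lo<60: B.append((b,(lo+hi)/2,hi-lo))
    B=np.array(B)
    print("lane",np.polyfit(B[:,0],B[:,1],1).round(4),"w",np.median(B[:,2]).round(1),"y",B[[0,-1],0],"floor z",np.median(P[:,2]).round(1))
    k,l,s,_=cv2.connectedComponentsWithStats(((L[...,2]>13)&(abs(L[...,0])<40)&(abs(L[...,1])<290)).astype(np.uint8))
    for i in range(1,k):
        if s[i,4]<300: continue
        mm=l==i; Q=L[mm]; q=np.percentile(Q,[1,99],axis=0).round(1); H=Q[Q[:,2]>q[1,2]-7]
        print(" px",s[i,:4],"x",q[:,0],"y",q[:,1],"ztop",q[1,2],"top med",np.median(H,0).round(1),"ridge",np.polyfit(H[:,1],H[:,0],1).round(3))
    return c
E
python3 - <<'E'
from w import *
for i,y in enumerate((60,-200)):
    bot.move_to(*pose(1,W(0,y,330),0,1,0)); bot.dwell(.3); c=look(0,0); cv2.imwrite(f"pics/w{i}.png",c["image"])
print(bot.read_state()["clock"])
E
```

```text
lane [-1.000e-04  3.881e-01] w 52.1 y [-260.  250.] floor z 3.1
 px [297   0  42  35] x [-17.4  16.2] y [218.7 232.8] ztop 100.3 top med [-2.000e-01  2.233e+02  9.850e+01] ridge [  0.05  -11.576]
 px [303  66  37 102] x [-14.5  20.2] y [ 93.1 186.4] ztop 39.9 top med [  2.7 141.9  37.2] ridge [-0.023  6.062]
 px [300 233  38  41] x [-18.7  19.6] y [-21.1  17.7] ztop 40.5 top med [ 0.9 -1.5 38.7] ridge [0.005 0.504]
 px [303 317  30  82] x [-18.3  15.7] y [-181.7  -87.2] ztop 39.5 top med [  -1.3 -132.3   37. ] ridge [ 0.008 -0.633]
 px [106 388 426  92] x [-38.9  38.8] y [-222.8   80.7] ztop 403.3 top med [ -0.6  78.5 399.2] ridge [  0.374 -29.282]
lane [2.000e-04 3.962e-01] w 52.0 y [-240.  -10.] floor z 3.2
 px [300   0  38  15] x [-15.6  16.6] y [-23.8 -14.8] ztop 40.5 top med [  0.7 -19.7  38.3] ridge [0.067 1.846]
 px [300  84  35 100] x [-18.6  15.8] y [-182.5  -88.8] ztop 39.9 top med [  -2.  -133.8   37.1] ridge [ 0.013 -0.076]
 px [297 215  43  61] x [-18.3  19.1] y [-259.7 -221.9] ztop 104.4 top med [ 1.000e-01 -2.400e+02  1.027e+02] ridge [0.012 3.317]
 px [105 388 426  92] x [-38.9  39. ] y [-189.  -178.8] ztop 403.2 top med [   1.9 -181.1  399.1] ridge [ 0.467 85.13 ]
3.8833
```

View pics/w1.png

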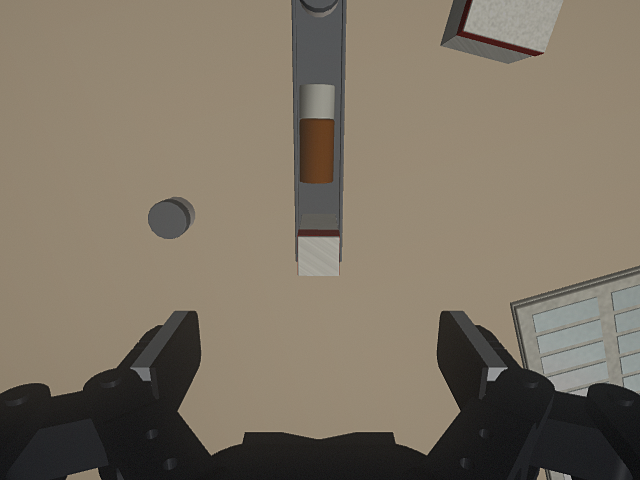

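The wrist view shows the right bottle at (300–335, 84–184) with its cap up-image towards the jar at (320,5) and the carton at (319,250). The wrist camera agrees with my averaged lane frame to within 0.4 mm. I'll start with the right bottle.

```bash
cat > g.py <<'E'
from h import *
def rep(m):
    s=bot.read_state(); print(m,"t",s["clock"].__round__(2),"ee",s["ee_pos"].round(1),"w",round(s["grip_width"],1),"F",round(s["grip_force"],1),"ft",s["ft_force"].round(1))
def grasp(s,x,y,a,t):
    a=np.radians(a); bot.move_gripper(62,50)
    p,q=pose(s,W(x,y,21.3),a,1,t+90); bot.move_to(p,q)
    p,_=pose(s,W(x,y,21.3),a,1,t+0); print("hit",bot.servo_line(p,speed=60,until_force=8)); rep("down")
    bot.move_gripper(25,50); rep("closed")
E
python3 - <<'E'
from g import *
grasp(-1,-1,-105,38,15)
E
```

```text
hit False
down t 6.97 ee [559.9 -72.8  33.4] w 62.2 F 0.0 ft [-0.8  0.   0.1]
closed t 7.33 ee [560.  -72.8  33.5] w 34.5 F 49.5 ft [-0.5  2.   4.8]
```

```bash
cat >> g.py <<'E'
def raise_(s,x,y,a,t,y1,x1=.4,zt=115):
    r=np.radians
    p,q=pose(s,W(x,y,zt),r(a),1,t); bot.servo_line(p,speed=100); rep("lift")
    p,q=pose(s,W(x1,(y+y1)/2,zt),r(a-45),1,t); bot.servo_line(p,q,speed=60)
    p,q=pose(s,W(x1,y1,zt),r(a-90),1,t); bot.servo_line(p,q,speed=60); rep("up")
E
python3 - <<'E'
from g import *
raise_(-1,-1,-105,38,15,-108)
c=bot.read_camera("scene"); cv2.imwrite("pics/s1.png",c["image"][100:340,100:420].repeat(2,0).repeat(2,1))
E
```

```text
lift t 8.42 ee [559.4 -72.9 126.1] w 34.5 F 49.6 ft [-0.7 -0.  -1.1]
up t 10.28 ee [555.  -95.9 124.4] w 34.1 F 49.7 ft [ 0.6  0.1 -0.5]
```

View pics/s1.png

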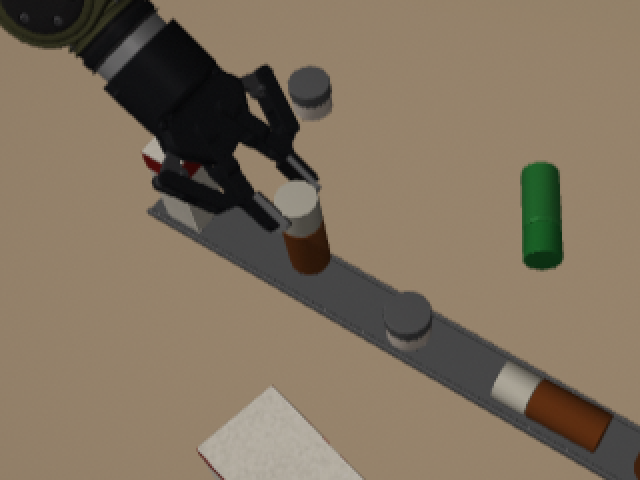

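The right bottle hangs upright at (305,230) in the crop, clear of the carton and the jar. I'll measure its tilt and base height before lowering it.

```bash
cat >> g.py <<'E'
def check(y1):
    for n in("scene","top"):
        c=bot.read_camera(n); X=cloud(c); hsv=cv2.cvtColor(c["image"],cv2.COLOR_BGR2HSV)
        off=.0
        L=np.stack([(X[...,:2]-C)@xh,(X[...,:2]-C)@yh,X[...,2]],-1)
        m=(hsv[...,1]>130)&(hsv[...,0]<20)&(abs(L[...,0])<32)&(abs(L[...,1]-y1)<32)&(L[...,2]>10)
        m=cv2.erode(m.astype(np.uint8),np.ones((3,3)))>0
        Q=L[m]
        if len(Q)<60: print(n,"few",len(Q)); continue
        lo,hi=np.percentile(Q[:,2],[1,99]); B=[]
        for z in np.arange(lo+4,hi-4,4):
            q=Q[abs(Q[:,2]-z)<4]
            if len(q)>15: B.append(np.r_[z,np.percentile(q[:,:2],[2,98],axis=0).mean(0)])
        B=np.array(B); print(n,len(Q),"z amber",lo.round(1),hi.round(1),"tilt x,y",np.polyfit(B[:,0],B[:,1],1)[0].round(3),np.polyfit(B[:,0],B[:,2],1)[0].round(3))
E
python3 - <<'E'
from g import *
check(-108)
E
```

```text
scene 280 z amber 43.2 95.7 tilt x,y 0.014 -0.017
top few 0
```

```bash
cat >> g.py <<'E'
def setdown(s,a,t,y1,zt,z0,x1=.4):
    a1=np.radians(a-90)
    p,q=pose(s,W(x1,y1,z0+8),a1,1,t); bot.servo_line(p,speed=50)
    bot.dwell(.3); rep("near")
    p,q=pose(s,W(x1,y1,z0-7),a1,1,t); print("contact",bot.servo_line(p,speed=8,until_force=2.5)); rep("set")
E
python3 - <<'E'
from g import *
setdown(-1,38,15,-108,115,81); bot.dwell(.3); rep("rest"); check(-108)
E
```

```text
near t 11.4 ee [554.8 -96.5  98.4] w 33.6 F 49.7 ft [-0.5  0.  -0.5]
contact True
set t 12.28 ee [554.8 -96.4  93.1] w 34.0 F 50.1 ft [-0.7 -0.7  4.2]
rest t 12.57 ee [554.8 -96.4  93.1] w 34.4 F 50.1 ft [-0.5 -0.4  4.9]
scene 238 z amber 15.5 64.2 tilt x,y 0.01 -0.002
top few 0
```

```bash
cat >> g.py <<'E'
def release(s,a,t,y1,z):
    bot.move_gripper(62); rep("open")
    p0=bot.read_state()["ee_pos"]; _,d=att(s,np.radians(a-90),1)
    bot.servo_line(p0-90*d,speed=120); rep("away")
E
python3 - <<'E'
from g import *
release(-1,38,15,-108,81); check(-108)
p,q=pose(1,W(0,-60,330),0,1,0); s=bot.read_state()["ee_pos"]; bot.servo_line(np.r_[s[:2],250],speed=150)
bot.move_to(p,q); rep("over")
from w import look
look(0,0)
E
```

```text
open t 13.06 ee [554.4 -96.3  92.5] w 61.9 F 0.0 ft [-0.5  0.1  0.8]
away t 13.96 ee [ 535.6 -164.3  147.4] w 62.2 F 0.0 ft [-0.4  0.5 -0.1]
scene 246 z amber 14.7 64.1 tilt x,y -0.023 0.0
top few 0
over t 15.69 ee [569.8 -38.7 328.4] w 62.2 F 0.0 ft [ 0.5  0.1 -1.2]
lane [-0.      0.3912] w 52.1 y [-270.  130.] floor z 3.0
 px [305   0  38  44] x [-13.8  21.5] y [ 91.2 124.1] ztop 39.8 top med [  3.2 107.3  37.1] ridge [-0.023  6.046]
 px [300 121  41  42] x [-18.3  19.6] y [-21.7  16. ] ztop 40.6 top med [ 0.6 -3.  38.7] ridge [-0.001  0.402]
 px [299 220  39  58] x [-17.7  15.6] y [-121.5  -88.2] ztop 100.2 top med [  -1.1 -104.8   98.6] ridge [ 0.002 -0.852]
 px [148 302 341 178] x [-38.3  38.3] y [-67.6 -39.8] ztop 401.7 top med [ -2.9 -41.9 397.8] ridge [0.204 8.651]
 px [301 328  38  76] x [-18.2  19.1] y [-258.6 -221.4] ztop 103.9 top med [ 1.000e-01 -2.387e+02  1.026e+02] ridge [0.013 3.523]
```

The right bottle stands at (-1.5, -105) with its top at 98.6 mm. Next is the left one.

```bash
python3 - <<'E'
from g import *
r=np.radians
# reachability check along the plan
for G,a,t in((W(3,108,21.3),48,106),(W(3,108,21.3),48,16),(W(3,108,115),48,16),(W(1,84,115),3,16),(W(1,60,115),-42,16),(W(1,60,74),-42,16),(W(1,60,81),-42,106)):
    assert bot.ik(*pose(1,G,r(a),1,t)) is not None,(a,t)
grasp(1,3,108,48,16)
E
```

```text
hit False
down t 18.61 ee [614.2 110.9  32.2] w 62.0 F 0.0 ft [ 0.9 -0.2  0.1]
closed t 18.97 ee [614.3 111.   32.3] w 34.1 F 49.5 ft [-1.  -2.   4.4]
```

```bash
python3 - <<'E'
from g import *
raise_(1,3,108,48,16,60,x1=1,zt=118)
check(60)
c=bot.read_camera("scene"); cv2.imwrite("pics/s2.png",c["image"][120:400,170:530].repeat(2,0).repeat(2,1))
E
```

```text
lift t 20.08 ee [613.8 111.2 128. ] w 33.7 F 49.6 ft [ 0.5 -0.7 -0.7]
up t 21.95 ee [605.6  86.6 130.1] w 34.1 F 49.7 ft [ 0.2 -0.1  0.2]
scene 82 z amber 50.7 82.9 tilt x,y 0.133 -0.206
top few 9
```

View pics/s2.png

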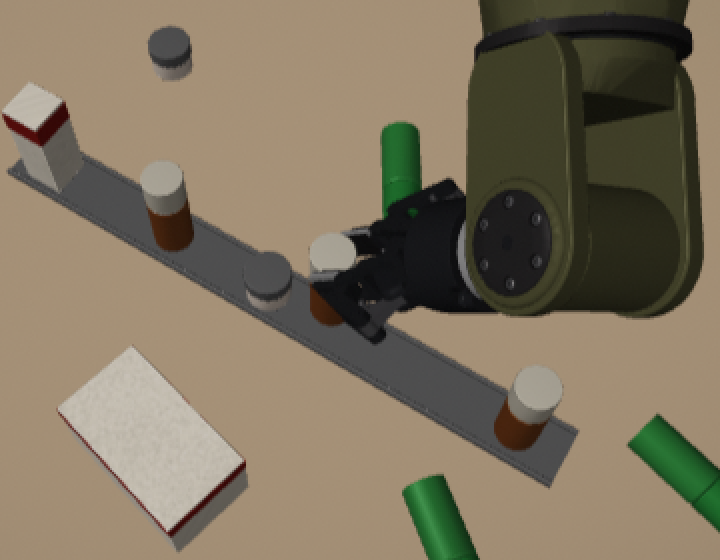

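The left bottle is upright at (330,280) in the crop. The arm is clear of the standing bottle at (525,405) and the jar at (268,280). Lowering it now.

```bash
python3 - <<'E'
from g import *
setdown(1,48,16,60,118,81,x1=1); bot.dwell(.3); rep("rest"); check(60)
st=bot.read_state(); print(quat(st["tool_rot"]).as_matrix()[:,2].round(3), att(1,np.radians(-42),1)[1].round(3))
E
```

```text
near t 23.13 ee [605.6  87.2 101.1] w 34.4 F 49.7 ft [ 0.6 -0.4 -2.3]
contact True
set t 24.14 ee [605.4  87.1  93.8] w 33.9 F 50.2 ft [-1.   0.   5.5]
rest t 24.44 ee [605.4  87.1  93.8] w 33.9 F 50.2 ft [-0.5 -0.4  5.1]
scene 61 z amber 14.7 47.9 tilt x,y 0.061 -0.224
top few 7
[-0.176 -0.646 -0.743] [-0.176 -0.646 -0.743]
```

```bash
python3 - <<'E'
from g import *
release(1,48,16,60,81)
s=bot.read_state()["ee_pos"]; bot.servo_line(np.r_[s[:2],270],speed=150)
bot.move_to(*pose(1,W(-20,-60,350),0,1,0)); rep("over"); check(60); check(-105)
from w import look
c=look(0,0); cv2.imwrite("pics/w9.png",c["image"])
c=bot.read_camera("scene"); cv2.imwrite("pics/s9.png",c["image"])
E
```

```text
open t 24.93 ee [605.1  87.   92.9] w 62.1 F 0.0 ft [-0.1 -0.7 -0.4]
away t 25.82 ee [620.7 144.7 159.1] w 62.2 F 0.0 ft [ 0.4  0.2 -0.6]
over t 27.55 ee [550.8 -33.2 349.2] w 62.1 F 0.0 ft [-0.5  0.6 -0.2]
scene 207 z amber 17.3 63.3 tilt x,y -0.032 -0.001
top few 7
scene 233 z amber 15.3 64.4 tilt x,y -0.028 -0.01
top few 0
lane [-0.0004  0.387 ] w 51.8 y [-260.  140.] floor z 3.1
 px [321  46  42  51] x [-17.3  15.9] y [43.2 77.2] ztop 100.5 top med [-0.4 60.7 98.7] ridge [ 0.007 -0.9  ]
 px [319 122  40  40] x [-18.7  19.8] y [-21.5  16. ] ztop 40.5 top med [ 0.2 -2.1 38.7] ridge [-0.002  0.324]
 px [320 217  37  54] x [-18.4  15.3] y [-121.7  -88.2] ztop 100.3 top med [  -1.2 -105.    98.6] ridge [-0.012 -2.471]
 px [191 302 449 178] x [-39.1  39.4] y [-66.8 -38.4] ztop 421.8 top med [ -4.2 -40.4 418. ] ridge [ -1.905 -89.382]
 px [319 321  37  71] x [-18.1  18.9] y [-258.7 -221.4] ztop 104.1 top med [-1.000e-01 -2.392e+02  1.025e+02] ridge [0.013 3.028]
```

View pics/s9.png

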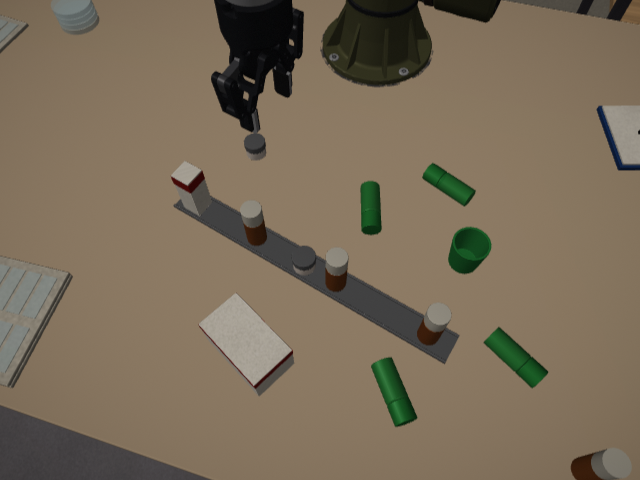

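Both bottles now stand upright in the lane, at (336,270) and (254,222). Everything else is where it started, so I'm handing the job in.

```bash
python3 -c "
from rig import bot
print(bot.finish_job())"
```

```text
the job is handed in; nothing more can be done
None
```

The job is handed in at about 28 s of the 56 s allowed: both bottles stand cap up in their own gaps, within about 2 mm of the lane's centre line, and the neighbours and side objects show no sign of having moved; the judge's verdict was not shown.

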